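# Refit the boiler control knob and hold it pressed in

## Task

First push the grey boiler control unit across the worktop, without lifting or tipping it, until its far side sits flat against the blue stop bar. Then fit the black knob onto the unit's D-shaped spindle, turned so that its pointer matches the spindle's flat, and press it in against the spring until its skirt is flush with the steel panel. Finish while still holding the knob pressed in like that, with the unit still against the stop and everything else on the worktop left where it stands.

Things in the scene. Friction and masses are not known exactly. Their poses are not given: they have to be found in the camera images.
- unit: Loose boiler control unit lying on its back: grey box 120 (its x) x 150 (its y) x 50 mm high with a steel panel on top, 0.5 to 0.9 kg, too wide to grasp. Origin: centre of its underside; z up. Its top panel lies 50 mm above the origin and the spindle stands in the panel's middle, straight above the origin. At the start its far (+x) face is 50 to 90 mm short of the stop and up to 0.2 rad skew to it.
- stop: Blue steel stop bar screwed to the worktop, 20 (its x) x 240 (its y) x 30 mm high. Origin: centre of the bar's underside; its +x axis is the direction in which the unit is to be pushed (away from the robot); the bar's near face lies 10 mm on the -x side of the origin, so the unit is against it when the unit's origin is 70 mm on the -x side of the stop's origin, with their x axes parallel.
- knob: Loose black knob standing on the worktop, open side down, 50 g. Origin: centre of its underside; z up. Round skirt 42 mm across and 17 mm high; on it a bar grip 38 mm long (its x), 12 mm wide (its y), from 17 to 41 mm above the origin. A white pointer line runs on the +x half of the bar. The underside has a D-shaped bore 14 mm deep, 17.8 mm in diameter, whose flat is 2.9 mm from the axis on the +x (pointer) side.
- spindle_tip (a point): Top centre, on the axis, of the brass D-spindle, which stands 20 mm proud of the panel. 16 mm diameter; its flat is 2 mm from the axis on the +x side of this frame (z up), tip chamfered 1.5 mm. The knob fits when its x axis points the same way as this x axis (within about 0.12 rad). The spindle can turn about its axis but stiffly (0.03 N m), and begins up to 0.9 rad either way from the unit's x axis.
- spindle_push (a joint): How far the spindle is pressed into the unit against its spring, m: 0 out, 0.006 fully in. The spring pushes back with 3 N at 0 and 9 N at 0.006. The bore's end meets the spindle's top when the knob is 6 mm above the panel; pressing those last 6 mm makes the skirt flush with the panel. It springs out again if let go.
- pot: Bystander, leave alone: small white jar with a green cap, 52 mm across, 50 mm tall.
- spray: Bystander, leave alone: white bottle with a blue label, 60 mm across, 170 mm tall.
- cleaner: Bystander, leave alone: orange bottle with a yellow label, 60 mm across, 140 mm tall.
- tub: Bystander, leave alone: white tub with a yellow cap, 90 mm across, 130 mm tall.
- driver: Bystander, leave alone: screwdriver with a red handle lying flat.
- spanner: Bystander, leave alone: steel spanner lying flat.
- tablet: Bystander, leave alone: small black tablet lying flat, 90 x 140 x 10 mm.
There are look-alikes about, which are no part of the job. Leave any turquoise look-alike of the unit alone.

How it is judged (in metres and radians):
On the way, in this order (a step that is already met when the one before it is completed fails the run):
1. the unit is against the stop, the knob not yet fitted (x of unit in the frame of stop between -0.078 and -0.06 m and y of unit in the frame of stop between -0.08 and 0.08 m and angle between the x axis of unit and the x axis of stop, either way round below 0.1 rad and height (world z) of unit below 0.006 m and horizontal distance between knob and unit above 0.05 m), for 0.2 s.
2. the knob is on the spindle and pressed in flush (z of knob in the frame of unit below 0.0525 m and horizontal distance between knob and spindle_tip below 0.004 m and angle between knob's own z axis and vertical below 0.1 rad and angle between the x axis of knob and the x axis of spindle_tip, either way round below 0.35 rad and value of joint spindle_push above 0.0035 m and contact force between any of the fingers, the arm and knob above 2 N), for 0.2 s.
At the end, for the whole second after the job is handed in: The unit's far face is against the stop bar (within 8 mm, within 0.1 rad of parallel, within 80 mm of the bar's middle), and the robot holds the knob on the spindle, matched to the flat within 0.35 rad, with its skirt within 2.5 mm of the panel and the spindle pressed in by at least 3.5 mm (all of step 2 and x of unit in the frame of stop between -0.078 and -0.06 m and y of unit in the frame of stop between -0.08 and 0.08 m and angle between the x axis of unit and the x axis of stop, either way round below 0.1 rad and height (world z) of unit below 0.006 m); the arm keeps its last pose, push and grip.
It fails at once if the unit is lifted or tipped (height (world z) of unit above 0.015 m or angle between unit's own z axis and vertical above 0.15 rad).
It fails at once if a bystander is moved by more than 30 mm (distance of any of pot, spray, cleaner, tub, driver, spanner, tablet from where it was at the start of the episode above 0.03 m).
It also fails if it takes over 58 s, if anything falls off the work surface, if the arm or the gripper's body presses on something with over 40 N, if the wrist force passes 120 N, or if a joint passes its speed limit or range.

## Robot

A 6-joint arm with a two-finger parallel gripper is mounted at the origin on the work surface. World frame = base frame: x ahead of the robot, y to its left, z up, the work surface at z = 0. Lengths are in mm, angles in rad, forces in N, time in s.
With the tool pointing down it reaches from about 375 to 900 mm from the base axis. Payload 3.1 kg.
Tool frame: the origin (TCP) lies at the very end of the fingers, on their centre line; the grasp point (between the pads) lies 19 mm behind it; z points along the fingers, y is the direction in which the jaws open and shut (so a half turn about z gives the same grasp; the last joint's range is limited). The gripper opens to 85 mm and grips with 20 to 120 N. Pads are 22 mm wide; open, the fingers measure 114 mm over their backs; the gripper's body (76 mm by 85 mm) begins 54 mm behind the grasp point. The pads swing forward as they close: fully open they stand 13 mm farther back than shut.
Start: joints at [-1.51, 0.527, 1.433, -0, 1.181, -0.178], TCP at [148.468, -607.087, 231.31] pointing down, gripper open.
Joint ranges: [-3.08, 3.08], [-0.75, 2.2], [0.22, 2.44], [-1.43, 4.57], [0, 2.65], [-2.85, 2.85]. Speed limits (rad/s): [2.79, 2.79, 3.14, 3.14, 3.14, 3.14].

## Interface

Orientations are given as a rotation vector (axis times angle).
In Python, from plant import arm, camera, camera_model gives the robot as it stands.
- The arm moves only by the shell command python3 -m creep 'ROWS' [FORCE]. ROWS is JSON, a list of rows, each a list of 3 entries, a list of its own where there are three numbers: the opening, from 0 (shut) to 1 (fully open), then the shift along the tool's x, y, z in m, then the turn about the tool's z in rad. In form: [[fingers, [tx, ty, tz], spin], ...]. A call has 1 to 5 rows; each row is the pose to reach, as a shift and turn from the pose measured when the call began, along the tool's axes at that moment; what a row does not reach only later rows make up. A row lasts 1/8 s, in which the tool goes at most 62.5 mm and 10.7 degrees, less where a joint would pass 70% of its speed; a pose out of reach is approached as far as the arm can. A call with a gripper value outside its range is refused whole. The fingers move at their own pace and stop on an object; FORCE is the grip in N (left out, the last holds). Time passes only in rows, so rows that repeat a pose let the fingers close. It gives the time, the measured TCP pose, the force and the opening at its end, in the units of the state.
- arm.state(): the state, without advancing time (a new reading comes with each control period).
- camera(name): name is "scene" or "top" or "wrist"; returns (picture, depth): 420x560x3 uint8, blue, green, red; 420x560 float32, mm along the optical axis (not along the pixel's ray), 0 where there is no reading.
- camera_model(name): a dict with "fx", "fy", "cx", "cy" (pixels), "k1" (the pictures are not rectified: a ray, as slopes to the right and down, at radius r is drawn at 1 + k1 r^2 times it, then the intrinsics apply), "R" (3x3) and "t" (3): a world point X has camera coordinates R X + t. Camera axes: x right, y down, z forward; pixel columns grow to the right and rows downward; lengths in mm; the calibration is good to about 2 mm. A picture is of the moment at which its call begins: read the wrist's pose just before it. camera_model takes no time and is no camera call; for the wrist camera it gives the pose at the moment of the call.
- arm.hand_in(): hands the job in, once; it reports no verdict.
The state is a dict: "time": time; "q": joint angles; "qvel": joint speeds; "joint_efforts": joint torques, N m; "ee_pos": TCP position; "ee_rot": TCP orientation; "contact_force": force on the tool from outside, world axes, zero at the start; "wrist_torque": the same for the moment, N m; "opening": finger opening in mm.
Only numpy, scipy, OpenCV 4.12 (cv2) and the standard library are available. Lean on these libraries where they do the work, as an engineer would, in place of code of your own. Each camera call takes 0.05 s, during which the arm holds its last target.

## Working session

There is one attempt and no reset: what is moved stays moved. The work goes in short steps, Python scripts to look and compute and a shell command to move; the robot and the scene stay as the last step left them, time stands still between calls to the robot, and variables do not carry over. Pictures are saved under pics/ and viewed, and the job is handed in when it is done.

```bash
ls; mkdir -p pics; python3 - <<'E'
from plant import arm,camera,camera_model
import cv2
print(arm.state())
for n in ["scene","top","wrist"]:
    m=camera_model(n); print(n,m)
    p,d=camera(n); cv2.imwrite(f"pics/{n}0.png",p)
    import numpy as np; np.save(f"pics/{n}0.npy",d)
print(arm.state()['time'])
E
```

```text
pics
{'time': 0.0, 'q': array([-1.50951221e+00,  5.28447628e-01,  1.43393359e+00, -4.93721528e-05,
        1.18143205e+00, -1.78486392e-01]), 'qvel': array([-0.00067148,  0.00037683,  0.00026795,  0.00064866,  0.00026121,
        0.00071998]), 'joint_efforts': array([ 3.95854149e-04, -4.42354238e+01, -1.78024185e+01, -1.56103206e-04,
        8.48111522e-03,  2.81688187e-06]), 'ee_pos': array([ 148.402014  , -606.35984256,  230.33508659]), 'ee_rot': array([-3.11683637e+00, -3.75492944e-01, -1.32604804e-04]), 'contact_force': array([-0.40937346, -0.38963881, -0.26032588]), 'wrist_torque': array([ 0.01054633, -0.01401826,  0.0076076 ]), 'opening': 85.43381962737516}
scene {'fx': 540.1573340557305, 'fy': 540.1573340557305, 'cx': 284.4003896240499, 'cy': 213.53797505515885, 'k1': 0.039128798835253775, 'R': array([[ 0.53545604,  0.84454808, -0.00503677],
       [ 0.50060515, -0.322183  , -0.80348777],
       [-0.68020682,  0.42771095, -0.59529995]]), 't': array([-281.21203805, -215.94291785, 2197.45891358])}
top {'fx': 401.2476537370851, 'fy': 401.2476537370851, 'cx': 279.78520949630814, 'cy': 206.60260961956303, 'k1': 0.012323854322526003, 'R': array([[ 0.01940923, -0.99964283,  0.01837111],
       [-0.99570978, -0.02098905, -0.09011932],
       [ 0.09047272, -0.01654314, -0.99576152]]), 't': array([ -21.94128902,  530.52489382, 1100.65351659])}
wrist {'fx': 372.24960878188057, 'fy': 372.24960878188057, 'cx': 273.9318256081208, 'cy': 208.9443141777494, 'k1': -0.015217499736066441, 'R': array([[ 0.23817995, -0.97121845, -0.00224395],
       [-0.9210679 , -0.22661276,  0.3166711 ],
       [-0.30806532, -0.07335788, -0.94853275]]), 't': array([-623.35737956,  -40.33528158,  380.01009661])}
0.15
```

View pics/scene0.png

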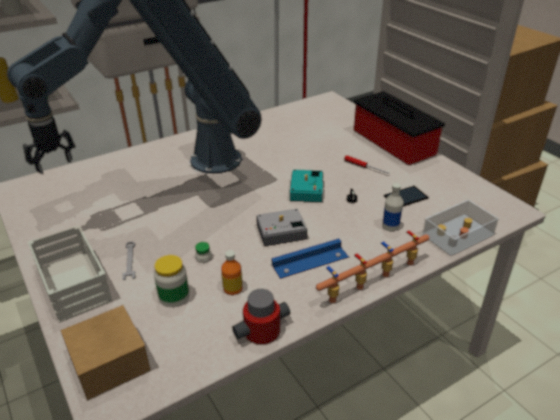

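View pics/top0.png

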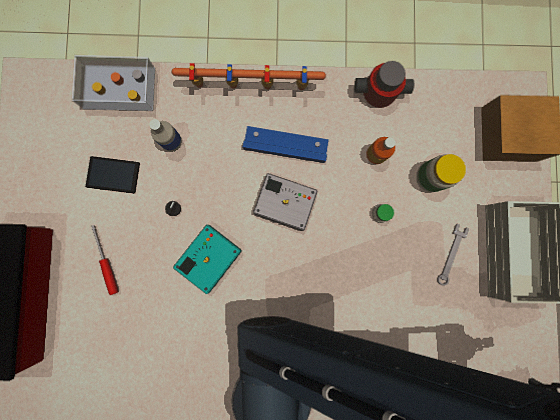

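View pics/wrist0.png

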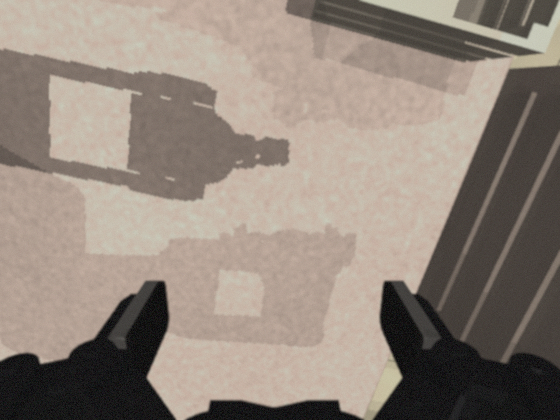

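The top view shows the unit around (286,202), the stop at (285,144), the knob at (173,208) and the turquoise look-alike at (208,259). The scene view agrees.

```bash
cat > h.py <<'E'
import numpy as np,cv2
from plant import arm,camera,camera_model
from scipy.spatial.transform import Rotation as Ro
def ray(m,uv):
    uv=np.atleast_2d(np.float64(uv)); K=np.array([[m['fx'],0,m['cx']],[0,m['fy'],m['cy']],[0,0,1.]])
    p=cv2.undistortPoints(uv[:,None],K,np.array([m['k1'],0,0,0]))[:,0]
    R=np.array(m['R']);t=np.array(m['t'])
    return -R.T@t, np.c_[p,np.ones(len(p))]@R
def onz(m,uv,z):
    c,d=ray(m,uv); return c+d*((z-c[2])/d[:,2])[:,None]
def two(m1,u1,m2,u2):
    c1,d1=ray(m1,u1);c2,d2=ray(m2,u2);A=np.c_[d1[0],-d2[0]]
    s=np.linalg.lstsq(A,c2-c1,rcond=None)[0]; a=c1+s[0]*d1[0];b=c2+s[1]*d2[0]
    return (a+b)/2,np.linalg.norm(a-b)
def proj(m,X):
    X=np.atleast_2d(X); c=X@np.array(m['R']).T+np.array(m['t']); p=c[:,:2]/c[:,2:]
    p*=1+m['k1']*(p**2).sum(1,keepdims=True); return p*m['fx']+[m['cx'],m['cy']]
def toolshift(dw):
    "world shift mm -> tool axes m"
    return Ro.from_rotvec(arm.state()['ee_rot']).as_matrix().T@np.array(dw)/1000
def st():
    s=arm.state(); R=Ro.from_rotvec(s['ee_rot']).as_matrix()
    print('t',round(s['time'],2),'pos',s['ee_pos'].round(1),'x',R[:,0].round(3),'y',R[:,1].round(3),'z',R[:,2].round(3),'F',s['contact_force'].round(1),'op',round(s['opening'],1),'q',s['q'].round(2))
E
python3 - <<'E'
from h import *
im=cv2.imread('pics/top0.png');d=np.load('pics/top0.npy');m=camera_model('top')
hsv=cv2.cvtColor(im,cv2.COLOR_BGR2HSV)
b=cv2.inRange(hsv,(105,120,40),(125,255,255)); b[:, :230]=0;b[:,345:]=0;b[:110]=0;b[180:]=0
c=max(cv2.findContours(b,0,1)[0],key=cv2.contourArea)
bp=cv2.boxPoints(cv2.minAreaRect(c));print('stop px',bp.tolist());print(onz(m,bp,30).round(1), cv2.contourArea(c))
cr=im[160:245,240:335];cv2.imwrite('pics/cu.png',cv2.resize(cr,None,fx=7,fy=7,interpolation=2))
cr=im[190:225,150:195];cv2.imwrite('pics/ck.png',cv2.resize(cr,None,fx=12,fy=12,interpolation=2))
for n,p in dict(unit=(270,210),knob=(173,208),tab=(113,175),stop=(285,150),spin=(286,203)).items():
    z=d[p[1],p[0]];cc,dd=ray(m,p);print(n,(cc+dd[0]*z).round(1))
st()
E
```

```text
stop px [[242.37841796875, 146.72972106933594], [245.9189453125, 125.4864730834961], [328.7838134765625, 139.2972869873047], [325.2432861328125, 160.54052734375]]
[[ 697.7   97.7   30. ]
 [ 759.1   89.4   30. ]
 [ 724.9 -146.4   30. ]
 [ 663.6 -136.9   30. ]] 1680.5
unit [518.5  15.8  51.5]
knob [519.8 283.7  34.5]
tab [611.9 462.2  10.6]
stop [690.9 -22.7  31.2]
spin [537.4 -27.2  63.8]
t 0.15 pos [ 148.4 -606.5  230.5] x [0.971 0.237 0.   ] y [ 0.237 -0.971 -0.002] z [-0.     0.002 -1.   ] F [ 0.8 -0.1  0.3] op 85.2 q [-1.51  0.53  1.43  0.    1.18 -0.18]
```

View pics/cu.png

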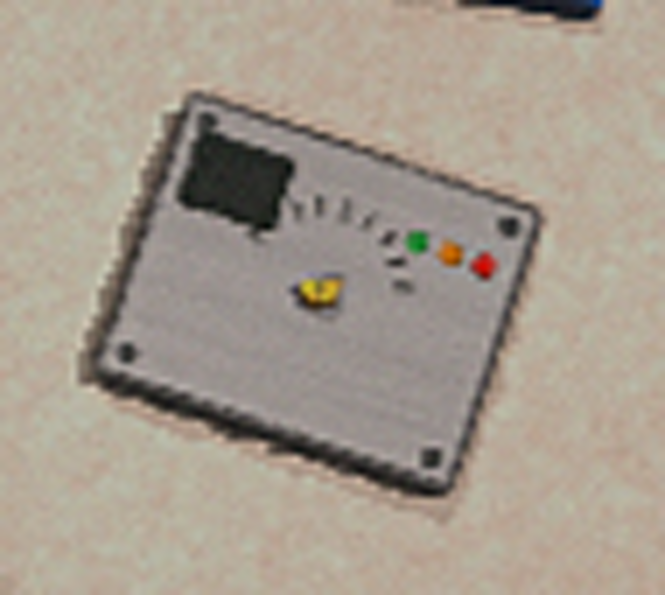

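View pics/ck.png

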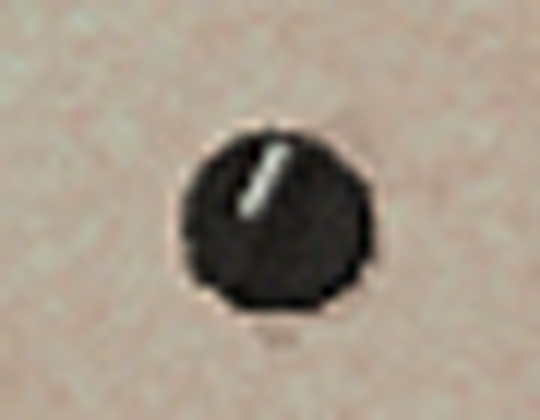

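```bash
python3 - <<'E'
from h import *
m=camera_model('top');ms=camera_model('scene')
cs=np.array([[190,93],[540,212],[455,478],[98,358]])/7+[240,160]-0.43
P=onz(m,cs,50);print(P.round(1));c=P.mean(0);print('c',c, 'x-ax',np.arctan2(*( (P[0]-P[3]+P[1]-P[2])[[1,0]])),'y-ax', np.arctan2(*((P[0]-P[1]+P[3]-P[2])[[1,0]]))-np.pi/2)
print('spin',onz(m,np.array([318,290])/7+[240,160]-.43,70))
k=np.array([[278,220]])/12+[150,190]-.46
print('knob',onz(m,k,20), onz(m,np.array([[285,145],[248,215]])/12+[150,190]-.46,41))
tq=[[242,243],[207,293],[175,265],[208,225]];print('turq',onz(m,tq,50).round(0))
w=camera_model('wrist');print('wristcam',-np.array(w['R']).T@w['t'],arm.state()['ee_pos'])
im=cv2.imread('pics/scene0.png')
cv2.imwrite('pics/s1.png',cv2.resize(im[160:290,240:380],None,fx=5.5,fy=4.5,interpolation=2))
E
```

```text
[[ 621.2   27.1   50. ]
 [ 576.9 -111.5   50. ]
 [ 471.7  -79.5   50. ]
 [ 515.7   60.6   50. ]]
c [546.39355225 -25.82980684  50.        ] x-ax -0.3017513791194026 y-ax -0.3065132695755617
spin [[542.13928907 -24.17887098  70.        ]]
knob [[521.35826476 288.11159071  20.        ]] [[536.89895364 282.02213756  41.        ]
 [520.63869164 289.7325224   41.        ]]
turq [[427.  90.  50.]
 [292. 179.  50.]
 [365. 268.  50.]
 [474. 183.  50.]]
wristcam [ 228.39109206 -586.73820386  371.94485981] [ 148.43513477 -606.54236362  230.54818131]
```

View pics/s1.png

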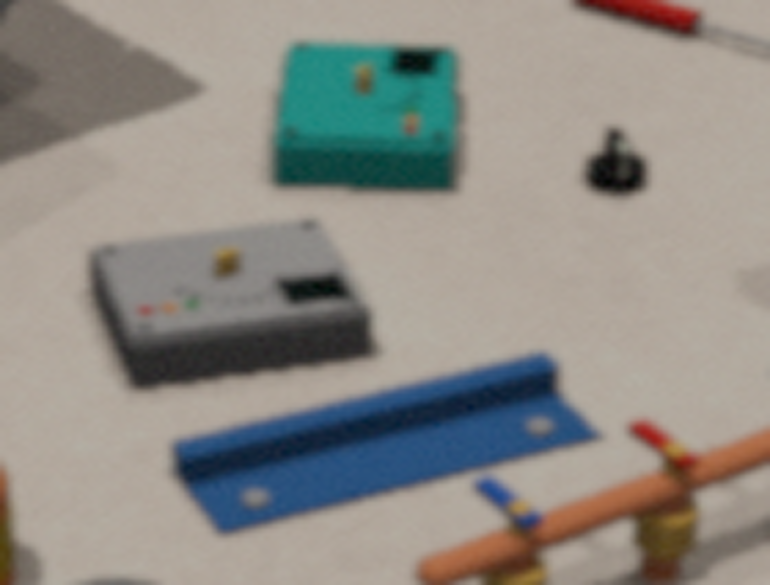

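Both units and the stop are confirmed. The stop's raised bar is on its robot side, with a flange on +x. The unit is at about (545,-25) with yaw -0.30, and the stop's yaw is -0.144. I'll move round to a pose behind the unit.

```bash
python3 -m creep '[[1,[0.052,-0.03,0],0.07],[1,[0.104,-0.06,0],0.15],[1,[0.156,-0.09,0],0.23],[1,[0.208,-0.12,0],0.31],[1,[0.26,-0.15,0],0.38]]' 20; python3 -c "
from h import *
st(); print(toolshift(np.array([431,-8.5,230])-arm.state()['ee_pos']))"
```

```text
time: 0.78
ee_pos: [366.5, -397.6, 230.7]
ee_rot: [-3.132, 0.224, 0.0]
contact_force: [1.4, -0.5, 0.0]
opening: 85.3
t 0.78 pos [ 366.5 -397.6  230.7] x [ 0.99  -0.142 -0.   ] y [-0.142 -0.99  -0.002] z [-0.     0.002 -1.   ] F [ 1.4 -0.5  0. ] op 85.3 q [-1.03  0.42  1.64  0.    1.08  0.68]
[ 0.00840862 -0.39430967  0.00145566]
```

```bash
python3 -m creep '[[1,[0.01,-0.06,0],0],[1,[0.02,-0.12,0],0],[1,[0.02,-0.18,0],0],[1,[0.02,-0.24,0],0],[1,[0.02,-0.3,0],0]]'; python3 -c "
from h import *
st(); print(toolshift(np.array([431,-8.5,230])-arm.state()['ee_pos']))"
```

```text
time: 1.4
ee_pos: [429.1, -101.7, 231.3]
ee_rot: [-3.132, 0.225, -0.0]
contact_force: [1.4, 0.3, 0.4]
opening: 85.4
t 1.4 pos [ 429.1 -101.7  231.3] x [ 0.99  -0.143  0.   ] y [-0.143 -0.99  -0.002] z [ 0.     0.002 -1.   ] F [1.4 0.3 0.4] op 85.4 q [-0.49  0.28  1.87  0.    0.99  1.22]
[-0.01140715 -0.09248278  0.00145855]
```

Next I go down to 130 mm behind the unit and take a wrist picture from there before lowering.

```bash
python3 -m creep '[[1,[-0.005,-0.05,0],0],[1,[-0.011,-0.092,0],0],[1,[-0.011,-0.092,0.03],0],[1,[-0.011,-0.092,0.03],0]]'; python3 -c "
from h import *
st()
m=camera_model('wrist');p,d=camera('wrist');cv2.imwrite('pics/w1.png',p)
p,d=camera('top');cv2.imwrite('pics/t1.png',p)
import pickle;pickle.dump(m,open('pics/w1.pkl','wb'))"
```

```text
time: 1.9
ee_pos: [429.7, -8.0, 200.2]
ee_rot: [-3.131, 0.223, 0.007]
contact_force: [0.4, 0.8, -0.2]
opening: 85.5
t 1.9 pos [429.7  -8.  200.2] x [ 0.99  -0.142 -0.005] y [-0.142 -0.99  -0.002] z [-0.004  0.003 -1.   ] F [ 0.4  0.8 -0.2] op 85.5 q [-0.28  0.32  1.93  0.    0.89  1.43]
```

View pics/w1.png

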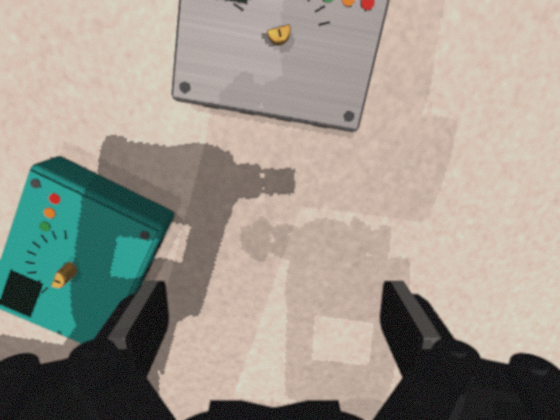

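View pics/t1.png

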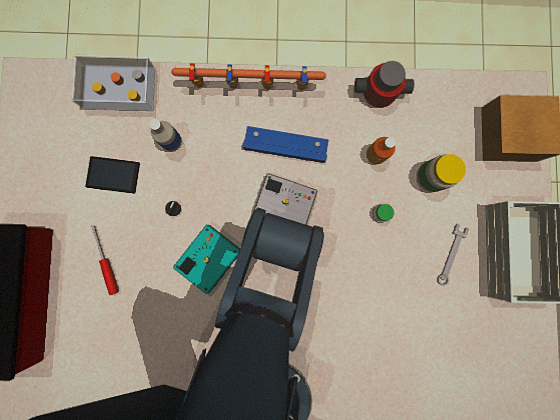

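```bash
python3 -c "
from h import *
import pickle
m=pickle.load(open('pics/w1.pkl','rb'))
print(onz(m,[[175,213],[95,343],[174,98],[357,128]],50).round(1)); print(onz(m,[[279,35]],70).round(1))
s=arm.state();R=Ro.from_rotvec(s['ee_rot']).as_matrix()
for k in (-57,57): print(proj(m,s['ee_pos']+R[:,1]*k+R[:,2]*0), (s['ee_pos']+R[:,1]*k).round())
"
```

```text
[[421.9  77.4  50. ]
 [304.7 182.6  50. ]
 [511.8  57.5  50. ]
 [470.2 -77.1  50. ]]
[[541.3 -26.1  70. ]]
[[144.142935   283.07606538]] [440.  47. 202.]
[[411.76818838 283.82489363]] [423. -66. 202.]
```

```bash
python3 -m creep '[[1,[-0.004,0.008,0.05],0],[1,[-0.004,0.008,0.1],0],[1,[-0.004,0.008,0.15],0],[1,[-0.004,0.008,0.186],0],[1,[-0.004,0.008,0.186],0]]'; python3 -c "
from h import *
st()
m=camera_model('wrist');p,d=camera('wrist');cv2.imwrite('pics/w2.png',p)"
```

```text
time: 2.62
ee_pos: [426.0, -16.9, 14.1]
ee_rot: [-3.131, 0.228, 0.006]
contact_force: [0.5, -0.3, -0.2]
opening: 85.6
t 2.62 pos [426.  -16.9  14.1] x [ 0.989 -0.145 -0.004] y [-0.145 -0.989 -0.002] z [-0.004  0.003 -1.   ] F [ 0.5 -0.3 -0.2] op 85.6 q [-0.3   0.72  2.08  0.01  0.35  1.41]
```

View pics/w2.png

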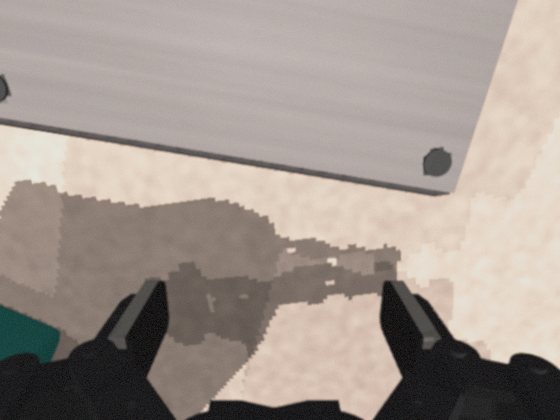

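```bash
python3 -m creep '[[1,[0.015,0,0],0],[1,[0.03,0,0],0],[1,[0.042,0,0],0],[1,[0.054,0,0],0],[1,[0.066,0,0],0]]'; python3 -m creep '[[1,[0.01,0,0],0],[1,[0.02,0,0],0],[1,[0.028,0,0],0],[1,[0.035,0,0],0],[1,[0.035,0,0],0]]'; python3 -c "
from h import *
st()
p,d=camera('wrist');cv2.imwrite('pics/w3.png',p)
p,d=camera('top');cv2.imwrite('pics/t3.png',p[100:260,180:390].repeat(3,0).repeat(3,1))"
```

```text
time: 3.3
ee_pos: [491.6, -26.4, 16.0]
ee_rot: [-3.131, 0.228, 0.004]
contact_force: [-3.6, 1.9, 2.5]
opening: 85.2
time: 3.92
ee_pos: [527.5, -31.5, 15.8]
ee_rot: [-3.131, 0.227, 0.002]
contact_force: [-2.8, 1.4, 0.1]
opening: 85.4
t 3.92 pos [527.5 -31.5  15.8] x [ 0.99  -0.144 -0.001] y [-0.144 -0.99  -0.002] z [-0.001  0.002 -1.   ] F [-2.8  1.4  0.1] op 85.4 q [-0.27  0.75  1.82  0.    0.57  1.44]
```

View pics/w3.png

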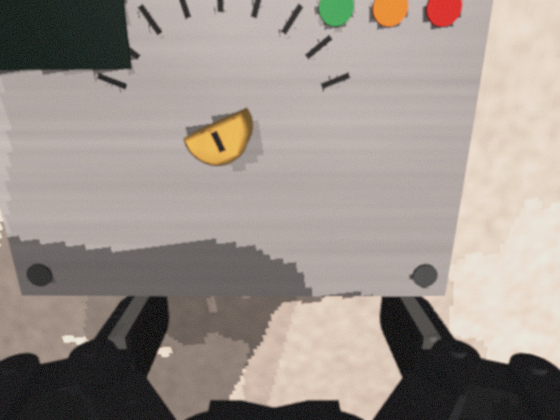

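View pics/t3.png

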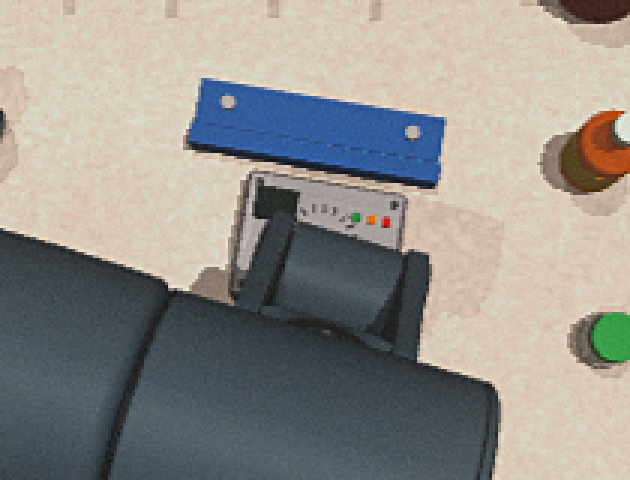

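The unit now lies square on both fingers: its near edge is level at row 295, with pads at both ends. About 20 mm is left to the stop.

```bash
python3 -m creep '[[1,[0.006,0,0],0],[1,[0.012,0,0],0],[1,[0.016,0,0],0]]'; python3 -c "
from h import *
st()"; python3 -m creep '[[1,[0.003,0,0],0],[1,[0.006,0,0],0]]';python3 -m creep '[[1,[0.003,0,0],0],[1,[0.003,0,0],0]]'
```

```text
time: 4.4
ee_pos: [543.2, -33.8, 15.6]
ee_rot: [-3.131, 0.227, 0.002]
contact_force: [-3.7, 0.9, 1.4]
opening: 85.5
t 4.4 pos [543.2 -33.8  15.6] x [ 0.99  -0.144 -0.001] y [-0.144 -0.99  -0.002] z [-0.001  0.002 -1.   ] F [-3.7  0.9  1.4] op 85.5 q [-0.27  0.76  1.78  0.    0.6   1.44]
time: 4.65
ee_pos: [546.0, -34.1, 15.5]
ee_rot: [-3.13, 0.227, 0.014]
contact_force: [-12.2, -0.4, 8.0]
opening: 85.4
time: 4.9
ee_pos: [545.9, -34.0, 15.4]
ee_rot: [-3.129, 0.227, 0.024]
contact_force: [-9.3, -0.8, 6.6]
opening: 85.3
```

The force rose to 12 N with no further travel, so the unit is on the stop. I'll back off, rise and look.

```bash
python3 -m creep '[[1,[-0.015,0,0],0],[1,[-0.03,0,0],0],[1,[-0.03,0,-0.06],0],[1,[-0.03,0,-0.12],0],[1,[-0.03,0,-0.12],0]]'; python3 -c "
from h import *
import pickle
st()
m=camera_model('wrist');p,d=camera('wrist');cv2.imwrite('pics/w4.png',p);pickle.dump(m,open('pics/w4.pkl','wb'))
p,d=camera('scene');cv2.imwrite('pics/s4.png',p[140:290,220:400].repeat(4,0).repeat(4,1))"
```

```text
time: 5.52
ee_pos: [524.0, -31.9, 140.9]
ee_rot: [-3.133, 0.227, -0.001]
contact_force: [0.5, 0.4, -1.1]
opening: 85.3
t 5.53 pos [524.  -31.9 140.9] x [ 0.99  -0.144  0.001] y [-0.144 -0.99  -0.001] z [ 0.001  0.001 -1.   ] F [ 0.5  0.4 -1.1] op 85.3 q [-0.27  0.53  1.77  0.    0.85  1.44]
```

View pics/w4.png

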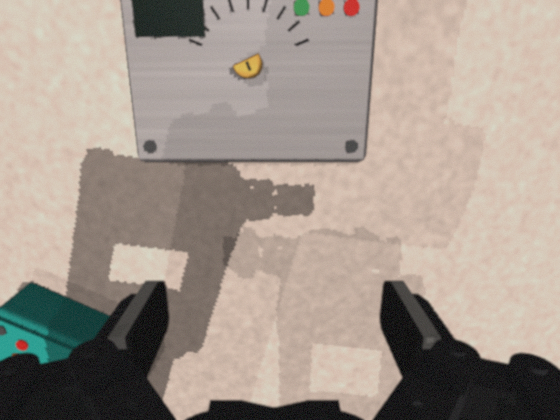

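View pics/s4.png

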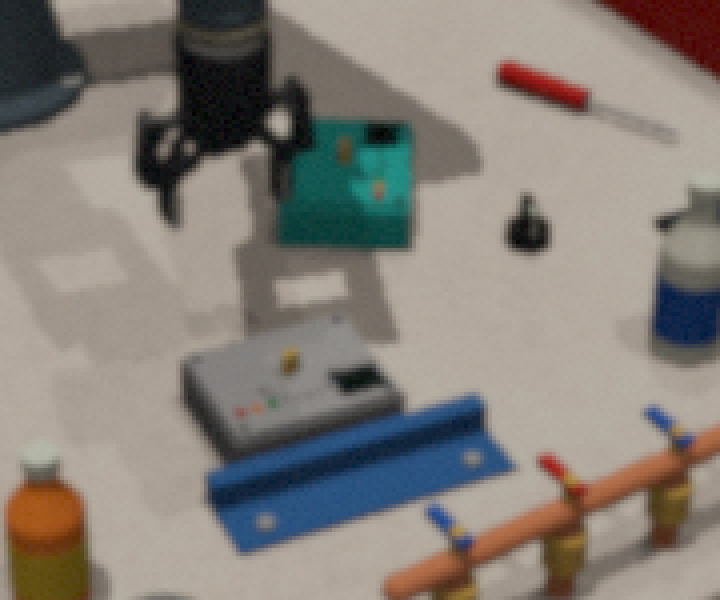

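```bash
python3 -m creep '[[1,[0.03,0,0],0],[1,[0.06,-0.02,0],0],[1,[0.06,-0.02,0],0]]'; python3 -c "
from h import *
import pickle
st()
m=camera_model('wrist');p,d=camera('wrist');cv2.imwrite('pics/w5.png',p);pickle.dump(m,open('pics/w5.pkl','wb'))
p,d=camera('scene');cv2.imwrite('pics/s5.png',p)"; python3 -m creep '[[1,[0.03,-0.02,-0.03],0],[1,[0.03,-0.02,-0.05],0],[1,[0.03,-0.02,-0.05],0]]'; python3 -c "
from h import *
import pickle
st()
m=camera_model('wrist');p,d=camera('wrist');cv2.imwrite('pics/w6.png',p);pickle.dump(m,open('pics/w6.pkl','wb'))
"
```

```text
time: 6.0
ee_pos: [584.4, -19.4, 134.8]
ee_rot: [-3.131, 0.225, 0.014]
contact_force: [0.0, 0.1, -0.0]
opening: 85.6
t 6.0 pos [584.4 -19.4 134.8] x [ 0.99  -0.143 -0.009] y [-0.143 -0.99  -0.002] z [-0.008  0.004 -1.   ] F [ 0.   0.1 -0. ] op 85.6 q [-0.22  0.6   1.62  0.    0.93  1.49]
time: 6.48
ee_pos: [614.3, -4.5, 184.8]
ee_rot: [-3.131, 0.227, 0.019]
contact_force: [-0.5, 0.6, -0.8]
opening: 85.6
t 6.47 pos [614.3  -4.5 184.8] x [ 0.99  -0.144 -0.012] y [-0.144 -0.99  -0.002] z [-0.012  0.004 -1.   ] F [-0.5  0.6 -0.8] op 85.6 q [-0.19  0.57  1.5   0.    1.09  1.52]
```

View pics/w5.png

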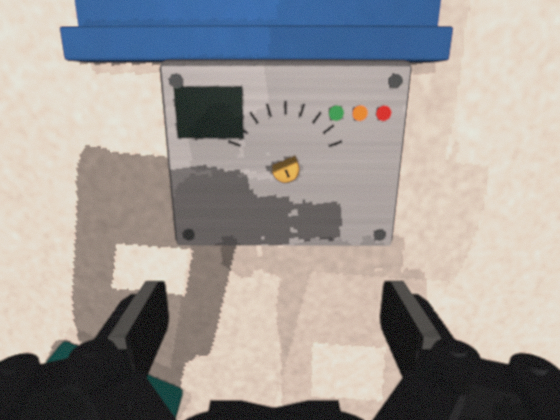

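View pics/w6.png

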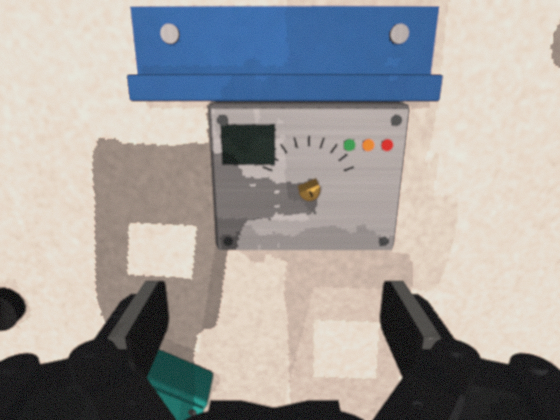

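```bash
python3 -c "
import cv2
a=cv2.imread('pics/w4.png')[35:95,215:285];b=cv2.imread('pics/w5.png')[140:200,250:320];c=cv2.imread('pics/w6.png')[160:220,275:345]
f=lambda x:cv2.resize(x,None,fx=8,fy=8,interpolation=cv2.INTER_CUBIC)
cv2.imwrite('pics/sp4.png',f(a));cv2.imwrite('pics/sp5.png',f(b));cv2.imwrite('pics/sp6.png',f(c))"
```

```text
(no output)
```

View pics/sp4.png

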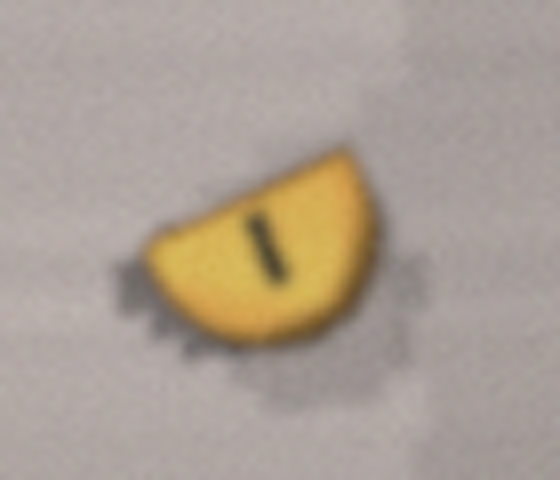

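View pics/sp5.png

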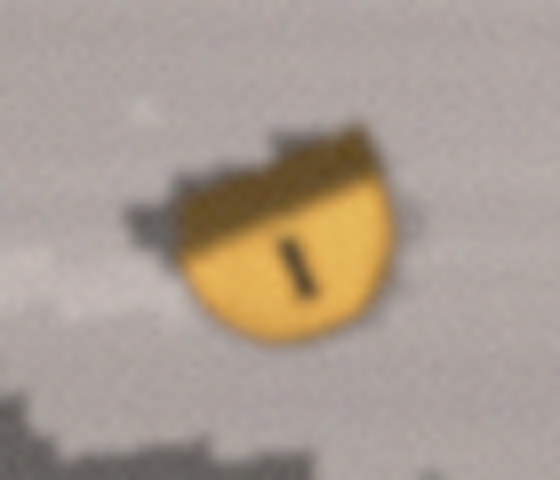

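View pics/sp6.png

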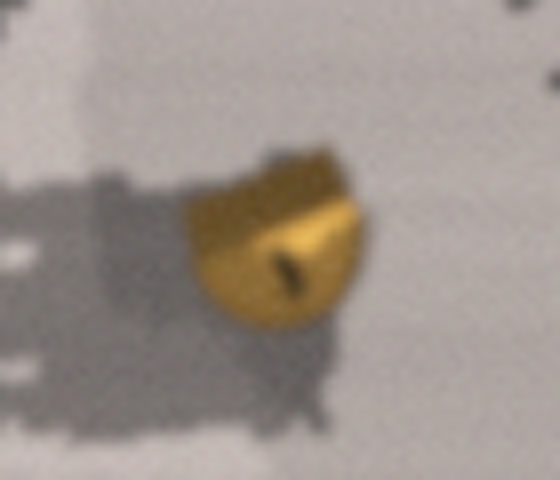

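```bash
python3 -c "
from h import *
import pickle
M={k:pickle.load(open(f'pics/w{k}.pkl','rb')) for k in (4,5,6)}
off={4:(215,35),5:(250,140),6:(275,160)}
pts={4:[(150,240),(345,150),(267,250),(262,343)],5:[(182,250),(372,178),(298,270),(285,340)],6:[(198,262),(358,200),(289,272),(280,327)]}
W={k:np.array(pts[k])/8+off[k]-.44 for k in M}
for a,b in((4,5),(4,6),(5,6)):
  for i in range(3): print(a,b,i,two(M[a],W[a][i],M[b],W[b][i]))
for k in M:
  P=onz(M[k],W[k],70);e=P[0]-P[1];mid=(P[0]+P[1])/2
  ang=np.arctan2(-e[0],e[1]); x=np.array([np.cos(ang),np.sin(ang),0])
  print(k,P[:,:2].round(1).tolist(),'yaw',round(ang,3),'len',np.linalg.norm(e).round(1),'axis',(mid-2*x).round(1))
# panel corners
for k,c in ((5,[(163,63),(410,65),(392,244),(178,244)]),(6,[(211,104),(407,105),(394,249),(218,249)])):
  P=onz(M[k],c,50);print(P.round(1).tolist(),P.mean(0).round(1))
  e=P[0]-P[1];print('yaw far',np.arctan2(-e[0],e[1]),end=' ');e=P[3]-P[2];print('near',np.arctan2(-e[0],e[1]))
P=onz(M[6],[(129,99),(442,101)],30);e=P[0]-P[1];print('stop',P.round(1).tolist(),np.arctan2(-e[0],e[1]))
P=onz(M[5],[(65,59),(448,62)],30);e=P[0]-P[1];print('stop',P.round(1).tolist(),np.arctan2(-e[0],e[1]))
"
```

```text
4 5 0 (array([618.94634185, -22.53600223,  66.37315979]), np.float64(0.07470112140371948))
4 5 1 (array([622.52450223, -36.59602556,  67.87295521]), np.float64(0.00589317641842238))
4 5 2 (array([617.01829602, -30.52372805,  69.33990706]), np.float64(0.04794800236688528))
4 6 0 (array([618.84395598, -22.65447372,  67.8155463 ]), np.float64(0.11782083100914024))
4 6 1 (array([622.59813716, -37.01500056,  68.47408147]), np.float64(0.8312836767838846))
4 6 2 (array([617.04961738, -30.51091017,  68.89810396]), np.float64(0.0776927672531357))
5 6 0 (array([619.99882224, -22.60581282,  71.3638329 ]), np.float64(0.25888719433321694))
5 6 1 (array([623.90457911, -36.73156826,  73.29720728]), np.float64(0.7102807020741295))
5 6 2 (array([616.65977762, -30.5789891 ,  67.71645096]), np.float64(0.09296383329505012))
4 [[618.7, -22.9], [622.4, -36.7], [617.0, -30.5], [611.2, -29.2]] yaw 0.258 len 14.2 axis [618.6 -30.3  70. ]
5 [[619.8, -22.6], [623.0, -36.5], [617.2, -30.5], [612.3, -29.0]] yaw 0.227 len 14.3 axis [619.4 -30.   70. ]
6 [[619.5, -22.5], [623.2, -37.3], [617.4, -30.5], [612.4, -29.1]] yaw 0.244 len 15.2 axis [619.4 -30.4  70. ]
[[685.8, 30.5, 50.0], [664.8, -107.9, 50.0], [555.0, -93.2, 50.0], [575.0, 47.2, 50.0]] [620.1 -30.8  50. ]
yaw far -0.15042183762100736 near -0.1418071513781795
[[687.7, 31.4, 50.0], [667.0, -107.1, 50.0], [554.7, -93.5, 50.0], [575.1, 48.3, 50.0]] [621.1 -30.3  50. ]
yaw far -0.14775698462488945 near -0.14280372518619477
stop [[699.7, 96.2, 30.0], [664.1, -140.4, 30.0]] -0.14952486295421066
stop [[698.7, 95.5, 30.0], [663.1, -138.0, 30.0]] -0.15110669626504236
```

Two views agree: the spindle axis is at about (619.3,-30.3), yaw 0.24, top near 69 mm. The unit is square to the stop, with its centre 60 mm from the bar's face. Next is the knob.

```bash
python3 -m creep '[[1,[-0.033,-0.05,0],0.06],[1,[-0.066,-0.1,0],0.12],[1,[-0.1,-0.148,0],0.18],[1,[-0.134,-0.198,0],0.24],[1,[-0.167,-0.247,0],0.29]]'; python3 -m creep '[[1,[-0.015,-0.058,0],0],[1,[-0.015,-0.058,0],0],[1,[-0.015,-0.058,0],0]]';python3 -c "
from h import *
import pickle
st()
m=camera_model('wrist');p,d=camera('wrist');cv2.imwrite('pics/w7.png',p);pickle.dump(m,open('pics/w7.pkl','wb'))
print(proj(m,[521,288,20]), toolshift(np.array([458,318,130])-arm.state()['ee_pos']))"
```

```text
time: 7.15
ee_pos: [481.0, 264.6, 185.1]
ee_rot: [3.066, -0.682, -0.028]
contact_force: [0.2, 0.0, -0.2]
opening: 85.6
time: 7.52
ee_pos: [490.5, 322.4, 183.6]
ee_rot: [3.063, -0.68, -0.033]
contact_force: [-0.0, 0.2, -0.1]
opening: 85.3
t 7.53 pos [490.5 322.4 183.6] x [ 0.906 -0.423 -0.02 ] y [-0.423 -0.906  0.008] z [-0.021  0.001 -1.   ] F [-0.   0.2 -0.1] op 85.3 q [0.39 0.54 1.57 0.01 1.05 2.39]
[[296.21719427 132.29933999]] [-0.02709149  0.01704734  0.05458868]
```

View pics/w7.png

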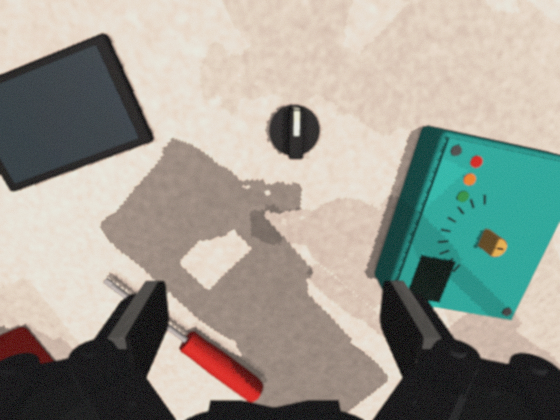

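The knob is at (295,130) with its bar nearly vertical in the picture, so it is close to aligned with the tool. I'll take a second, lower view.

```bash
python3 -m creep '[[1,[-0.01,0.01,0.03],0],[1,[-0.01,0.01,0.06],0],[1,[-0.01,0.01,0.06],0]]';python3 -c "
from h import *
import pickle
st()
m=camera_model('wrist');p,d=camera('wrist');cv2.imwrite('pics/w8.png',p);pickle.dump(m,open('pics/w8.pkl','wb'))
a=cv2.imread('pics/w7.png');q=proj(m,[521,288,20])[0].astype(int)
f=lambda x:cv2.resize(x,None,fx=7,fy=7,interpolation=cv2.INTER_CUBIC)
print(q)
cv2.imwrite('pics/k7.png',f(a[95:170,255:335]));cv2.imwrite('pics/k8.png',f(p[max(q[1]-45,0):q[1]+45,q[0]-45:q[0]+45]))"
```

```text
time: 7.95
ee_pos: [474.5, 314.5, 122.1]
ee_rot: [3.058, -0.686, -0.041]
contact_force: [1.1, 0.7, 0.8]
opening: 85.4
t 7.95 pos [474.5 314.5 122.1] x [ 0.904 -0.427 -0.024] y [-0.427 -0.904  0.013] z [-0.027 -0.001 -1.   ] F [1.1 0.7 0.8] op 85.4 q [0.38 0.61 1.65 0.01 0.9  2.39]
[279 127]
```

View pics/k7.png

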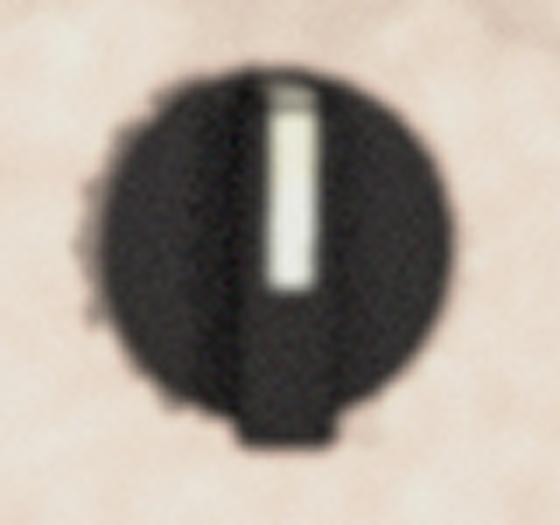

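View pics/k8.png

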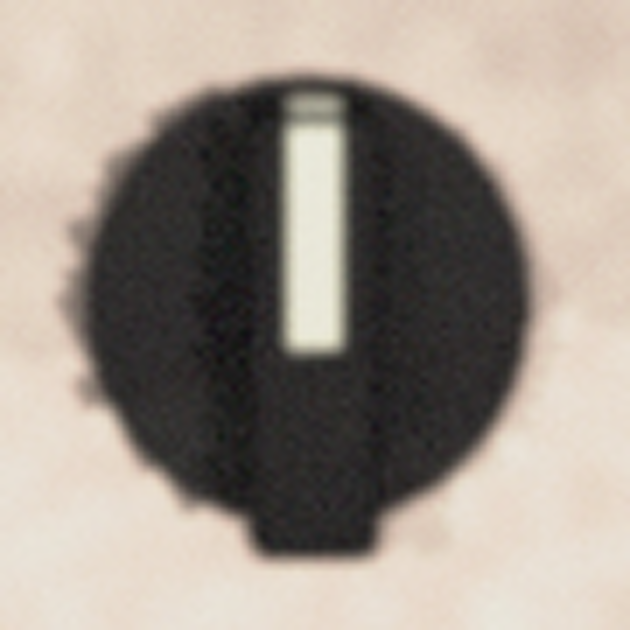

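```bash
python3 -c "
from h import *
import pickle
A,B=[pickle.load(open(f'pics/w{k}.pkl','rb')) for k in (7,8)]
a=np.array([(294,110),(291.5,291),(286,445)])/7+[255,95]-.43
b=np.array([(314,124),(314,354),(315,553)])/7+[234,82]-.43
for i in range(3): print(two(A,a[i],B,b[i]))
for m,p in((A,a),(B,b)):
  P=onz(m,p,41);print(P.round(1).tolist(),np.arctan2(*(P[0]-P[1])[[1,0]]),np.arctan2(*(P[0]-P[2])[[1,0]]))
# skirt outline centre: 
print(onz(A,np.array([[277,240]])/7+[255,95]-.43,17),onz(B,np.array([[308,295]])/7+[234,82]-.43,17))
"
```

```text
(array([538.42188192, 281.29068785,  37.62464994]), np.float64(0.24888717880802658))
(array([522.00163249, 289.15099508,  43.03061801]), np.float64(0.06533739818378227))
(array([505.18569759, 296.7049054 ,  35.14557425]), np.float64(0.13893026647975554))
[[538.8, 281.3, 41.0], [521.6, 289.2, 41.0], [506.5, 296.5, 41.0]] -0.430534335551778 -0.4408501581196878
[[538.6, 281.4, 41.0], [521.7, 289.2, 41.0], [506.3, 296.3, 41.0]] -0.4361300266240891 -0.433693635546501
[[523.78217298 288.40556233  17.        ]] [[523.49112338 288.401823    17.        ]]
```

```bash
python3 -c "
from h import *
print(toolshift(np.array([523.6,288.4,21])-arm.state()['ee_pos']))"
```

```text
[0.05678625 0.00308298 0.10136208]
```

```bash
python3 -m creep '[[1,[0.03,0.003,0],0],[1,[0.057,0.003,0.02],0],[1,[0.057,0.003,0.05],0],[1,[0.057,0.003,0.075],0],[1,[0.057,0.003,0.075],0]]';python3 -c "
from h import *
st();print(toolshift(np.array([523.6,288.4,21])-arm.state()['ee_pos']))"
```

```text
time: 8.62
ee_pos: [524.3, 287.5, 47.0]
ee_rot: [3.059, -0.687, -0.039]
contact_force: [-0.3, 0.0, 0.7]
opening: 85.4
t 8.62 pos [524.3 287.5  47. ] x [ 0.904 -0.428 -0.023] y [-0.427 -0.904  0.011] z [-0.025 -0.    -1.   ] F [-0.3  0.   0.7] op 85.4 q [0.31 0.75 1.61 0.01 0.8  2.32]
[-0.00041562 -0.00086163  0.02601481]
```

```bash
python3 -m creep '[[1,[0,-0.001,0.013],0],[1,[0,-0.001,0.026],0],[0.5,[0,-0.001,0.026],0],[0.2,[0,-0.001,0.026],0],[0,[0,-0.001,0.026],0]]' 60;python3 -m creep '[[0,[0,0,0],0],[0,[0,0,0],0],[0,[0,0,0],0]]'; python3 -c "
from h import *
st()
p,d=camera('wrist');cv2.imwrite('pics/w9.png',p)"
```

```text
time: 9.25
ee_pos: [524.4, 288.5, 21.4]
ee_rot: [3.06, -0.687, -0.038]
contact_force: [-0.1, -0.2, -1.0]
opening: 32.6
time: 9.62
ee_pos: [524.7, 288.7, 21.9]
ee_rot: [3.06, -0.687, -0.036]
contact_force: [-0.2, 0.1, 3.7]
opening: 10.5
t 9.62 pos [524.7 288.7  21.9] x [ 0.904 -0.427 -0.022] y [-0.427 -0.904  0.01 ] z [-0.024  0.    -1.   ] F [-0.2  0.1  3.7] op 10.5 q [0.31 0.79 1.62 0.01 0.75 2.32]
```

View pics/w9.png

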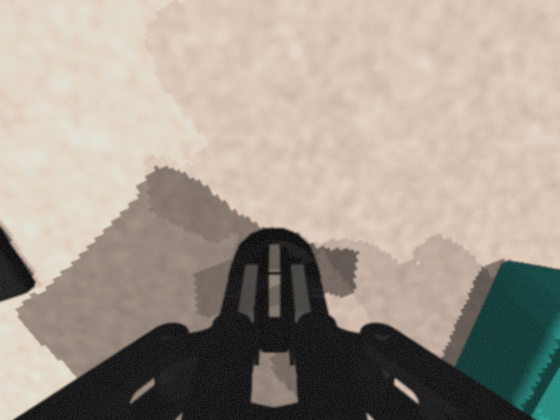

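Gripped: the bar sits between the pads, opening 10.5 mm, pointer centred at (274,280). Lifting now and carrying it over the spindle.

```bash
python3 -m creep '[[0,[0,0,-0.03],0],[0,[0,0,-0.06],0],[0,[0,0,-0.1],0],[0,[0,0,-0.1],0]]' ;python3 -c "
from h import *
st(); s=arm.state();print(toolshift(np.array([619.3,-30.3,s['ee_pos'][2]])-s['ee_pos']))
p,d=camera('wrist');cv2.imwrite('pics/w10.png',p)"
```

```text
time: 10.18
ee_pos: [529.3, 289.4, 124.8]
ee_rot: [3.064, -0.688, -0.027]
contact_force: [-0.2, -0.2, -0.9]
opening: 10.6
t 10.18 pos [529.3 289.4 124.8] x [ 0.904 -0.427 -0.016] y [-0.427 -0.904  0.005] z [-0.017  0.002 -1.   ] F [-0.2 -0.2 -0.9] op 10.6 q [0.31 0.64 1.57 0.01 0.95 2.32]
[ 0.21801393  0.2505203  -0.00225831]
```

View pics/w10.png

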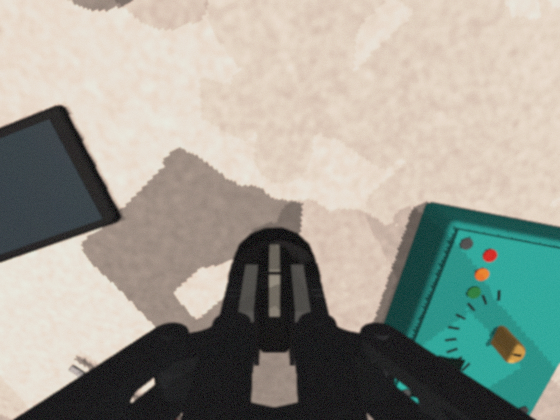

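```bash
python3 -m creep '[[0,[0.036,0.042,0],-0.12],[0,[0.073,0.084,0],-0.26],[0,[0.11,0.126,0],-0.4],[0,[0.146,0.168,0],-0.54],[0,[0.18,0.21,0],-0.68]]' ;python3 -c "
from h import *
st(); s=arm.state();print(toolshift(np.array([620.2,-30.1,s['ee_pos'][2]])-s['ee_pos']))"
```

```text
time: 10.85
ee_pos: [599.7, 20.4, 119.0]
ee_rot: [-3.114, -0.38, 0.038]
contact_force: [-0.3, 0.4, -0.5]
opening: 10.5
t 10.85 pos [599.7  20.4 119. ] x [ 0.97   0.24  -0.024] y [ 0.24  -0.971 -0.007] z [-0.025  0.002 -1.   ] F [-0.3  0.4 -0.5] op 10.5 q [-0.15  0.65  1.57 -0.    0.95  1.18]
[ 0.00774291  0.0539688  -0.00058521]
```

```bash
python3 -m creep '[[0,[0.004,0.027,0],0],[0,[0.008,0.054,0],0],[0,[0.008,0.054,0.01],0],[0,[0.008,0.054,0.01],0]]' ;python3 -c "
from h import *
import pickle
st(); s=arm.state();print(toolshift(np.array([620.2,-30.1,s['ee_pos'][2]])-s['ee_pos']))
m=camera_model('wrist');p,d=camera('wrist');cv2.imwrite('pics/w11.png',p);pickle.dump(m,open('pics/w11.pkl','wb'))
p,d=camera('scene');cv2.imwrite('pics/s11.png',cv2.resize(p[150:290,230:390],None,fx=4.5,fy=4.2,interpolation=2))
p,d=camera('top');cv2.imwrite('pics/t11.png',p)
R=Ro.from_rotvec(s['ee_rot']).as_matrix()
print(proj(m,[619.3,-30.3,70]),proj(m,[619.3,-30.3,50]),proj(m,s['ee_pos']))"
```

```text
time: 11.35
ee_pos: [618.4, -28.9, 106.6]
ee_rot: [-3.112, -0.38, 0.045]
contact_force: [-0.2, 0.2, -0.9]
opening: 10.1
t 11.35 pos [618.4 -28.9 106.6] x [ 0.97   0.241 -0.028] y [ 0.241 -0.971 -0.01 ] z [-0.029  0.003 -1.   ] F [-0.2  0.2 -0.9] op 10.1 q [-0.23  0.69  1.53 -0.    0.96  1.11]
[ 1.48028155e-03  1.62099629e-03 -5.71640480e-05]
[[278.60565677 247.80107074]] [[278.5526752  232.40239011]] [[275.01556312 286.45313237]]
```

View pics/w11.png

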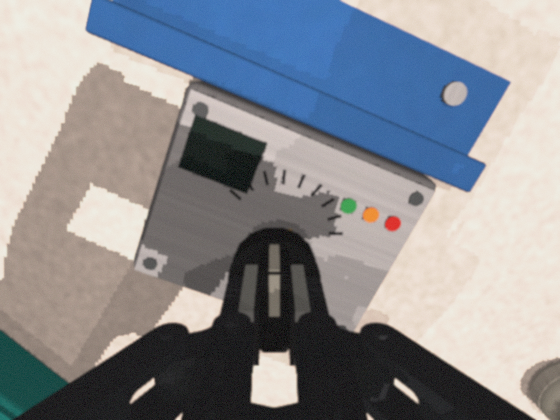

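View pics/s11.png

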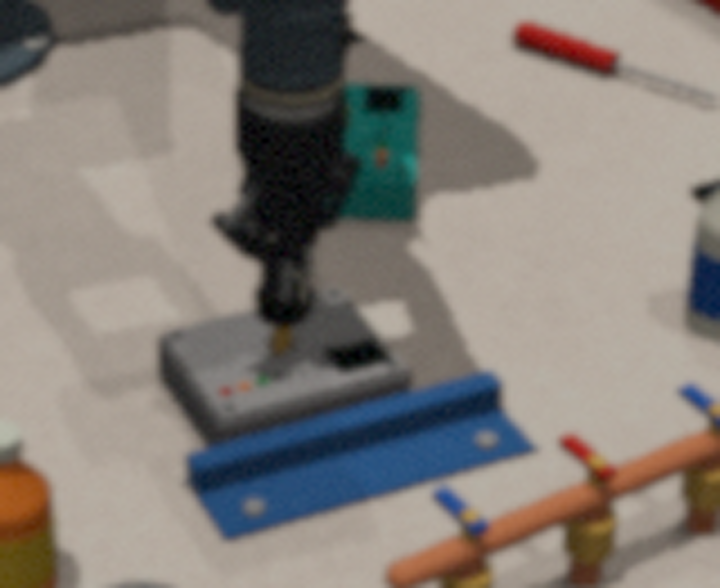

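```bash
python3 -m creep '[[0,[0.0015,0.0016,0],0],[0,[0.0015,0.0016,0.005],0],[0,[0.0015,0.0016,0.01],0],[0,[0.0015,0.0016,0.01],0]]' 80;python3 -c "
from h import *
st(); s=arm.state();print(toolshift(np.array([620.2,-30.1,s['ee_pos'][2]-5])-s['ee_pos']))"
```

```text
time: 12.0
ee_pos: [620.6, -29.7, 97.5]
ee_rot: [-3.112, -0.382, 0.042]
contact_force: [-0.8, -0.4, -1.2]
opening: 10.1
t 12.0 pos [620.6 -29.7  97.5] x [ 0.97   0.242 -0.026] y [ 0.242 -0.97  -0.009] z [-0.027  0.002 -1.   ] F [-0.8 -0.4 -1.2] op 10.1 q [-0.23  0.7   1.53 -0.    0.94  1.1 ]
[-0.00037349  0.00038109  0.0050082 ]
```

Position is within 0.5 mm. I'll lower gently onto the spindle.

```bash
python3 -m creep '[[0,[0,0,0.004],0],[0,[0,0,0.008],0],[0,[0,0,0.01],0],[0,[0,0,0.01],0]]';python3 -c "
from h import *
st(); s=arm.state();print(toolshift(np.array([620.2,-30.1,s['ee_pos'][2]-5])-s['ee_pos']))
p,d=camera('scene');cv2.imwrite('pics/s12.png',cv2.resize(p[190:270,260:350],None,fx=7,fy=7,interpolation=2))"
```

```text
time: 12.5
ee_pos: [620.2, -29.6, 87.3]
ee_rot: [-3.112, -0.382, 0.043]
contact_force: [0.4, -0.2, 0.1]
opening: 10.1
t 12.5 pos [620.2 -29.6  87.3] x [ 0.97   0.242 -0.026] y [ 0.242 -0.97  -0.009] z [-0.028  0.002 -1.   ] F [ 0.4 -0.2  0.1] op 10.1 q [-0.23  0.72  1.53 -0.    0.92  1.1 ]
[-5.38226916e-06  4.94547651e-04  4.99763213e-03]
```

View pics/s12.png

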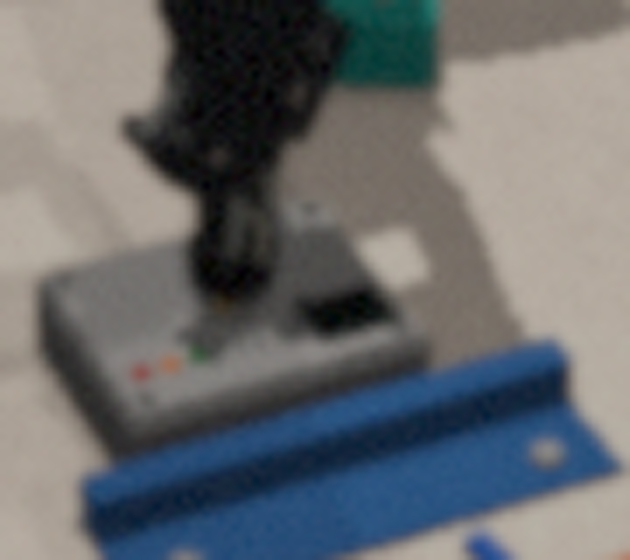

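With the knob's underside near z 65 there is no force, so it is sliding over the spindle. Continuing down.

```bash
python3 -m creep '[[0,[0,0.0005,0.003],0],[0,[0,0.0005,0.006],0],[0,[0,0.0005,0.008],0],[0,[0,0.0005,0.008],0]]';python3 -c "
from h import *
st()";python3 -m creep '[[0,[0,0,0.002],0],[0,[0,0,0.004],0],[0,[0,0,0.004],0]]'
```

```text
time: 13.05
ee_pos: [620.2, -30.1, 79.2]
ee_rot: [-3.112, -0.382, 0.042]
contact_force: [0.7, 0.3, -1.1]
opening: 9.9
t 13.05 pos [620.2 -30.1  79.2] x [ 0.97   0.242 -0.026] y [ 0.242 -0.97  -0.009] z [-0.028  0.002 -1.   ] F [ 0.7  0.3 -1.1] op 9.9 q [-0.23  0.73  1.54 -0.    0.91  1.1 ]
time: 13.42
ee_pos: [620.4, -30.1, 75.7]
ee_rot: [-3.112, -0.382, 0.041]
contact_force: [-0.5, -0.2, 5.2]
opening: 10.0
```

The spring is engaging (5.2 N at about 2 mm). Pressing on until the force jumps past 9 N.

```bash
python3 -m creep '[[0,[0,0,0.002],0],[0,[0,0,0.004],0],[0,[0,0,0.004],0]]';python3 -m creep '[[0,[0,0,0.0015],0],[0,[0,0,0.0015],0]]';python3 -m creep '[[0,[0,0,0.001],0],[0,[0,0,0.001],0]]'
```

```text
time: 13.8
ee_pos: [620.4, -30.2, 72.4]
ee_rot: [-3.113, -0.382, 0.041]
contact_force: [-1.7, 0.3, 6.7]
opening: 10.3
time: 14.05
ee_pos: [620.4, -30.1, 72.0]
ee_rot: [-3.113, -0.383, 0.04]
contact_force: [-1.5, 1.1, 8.7]
opening: 10.0
time: 14.3
ee_pos: [620.4, -30.1, 72.0]
ee_rot: [-3.113, -0.383, 0.04]
contact_force: [-1.3, 0.9, 9.2]
opening: 10.0
```

```bash
python3 -m creep '[[0,[0,0,0.003],0],[0,[0,0,0.003],0],[0,[0,0,0.003],0]]';python3 -m creep '[[0,[0,0,0.005],0],[0,[0,0,0.005],0],[0,[0,0,0.005],0]]'; python3 -c "
from h import *
st()"
```

```text
time: 14.68
ee_pos: [620.4, -30.1, 71.9]
ee_rot: [-3.114, -0.383, 0.039]
contact_force: [-4.5, 0.7, 18.0]
opening: 10.3
time: 15.05
ee_pos: [620.4, -30.0, 71.8]
ee_rot: [-3.114, -0.384, 0.037]
contact_force: [-7.6, 2.4, 28.2]
opening: 9.7
t 15.05 pos [620.4 -30.   71.8] x [ 0.97   0.243 -0.023] y [ 0.243 -0.97  -0.006] z [-0.024  0.001 -1.   ] F [-7.6  2.4 28.2] op 9.7 q [-0.23  0.74  1.54 -0.01  0.89  1.1 ]
```

```bash
python3 -m creep '[[0,[0,0,0.0035],0],[0,[0,0,0.0035],0],[0,[0,0,0.0035],0],[0,[0,0,0.0035],0]]'; python3 -c "
from h import *
st()
p,d=camera('scene');cv2.imwrite('pics/s13.png',cv2.resize(p[190:270,260:350],None,fx=7,fy=7,interpolation=2))
p,d=camera('wrist');cv2.imwrite('pics/w13.png',p)
m=camera_model('wrist')
P=onz(m,[(89,29),(474,190)],30);print(P)
p,d=camera('top');cv2.imwrite('pics/t13.png',p)
st()"
```

```text
time: 15.55
ee_pos: [620.4, -30.0, 71.9]
ee_rot: [-3.115, -0.385, 0.036]
contact_force: [-5.7, 0.0, 21.5]
opening: 10.0
t 15.55 pos [620.4 -30.   71.9] x [ 0.97   0.243 -0.022] y [ 0.243 -0.97  -0.006] z [-0.023 -0.    -1.   ] F [-5.7  0.  21.5] op 10.0 q [-0.23  0.74  1.54 -0.01  0.88  1.1 ]
[[ 702.29836258   76.16829953   30.        ]
 [ 675.01132502 -120.58780195   30.        ]]
t 15.7 pos [620.4 -30.   71.9] x [ 0.97   0.243 -0.022] y [ 0.243 -0.97  -0.006] z [-0.023 -0.    -1.   ] F [-6.   1.1 22.6] op 10.2 q [-0.23  0.74  1.54 -0.01  0.88  1.1 ]
```

View pics/s13.png

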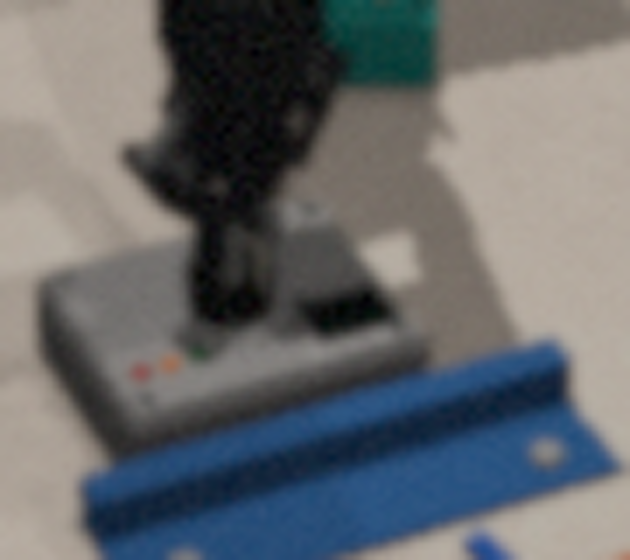

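View pics/w13.png

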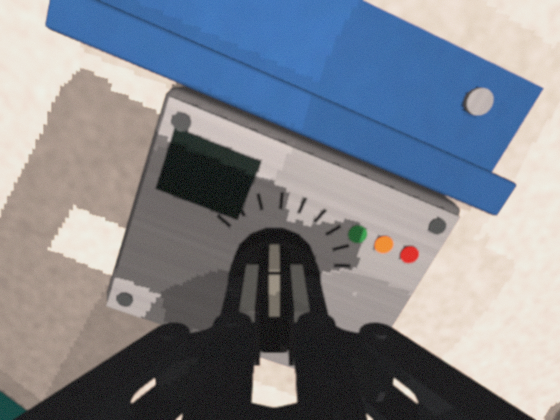

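View pics/t13.png

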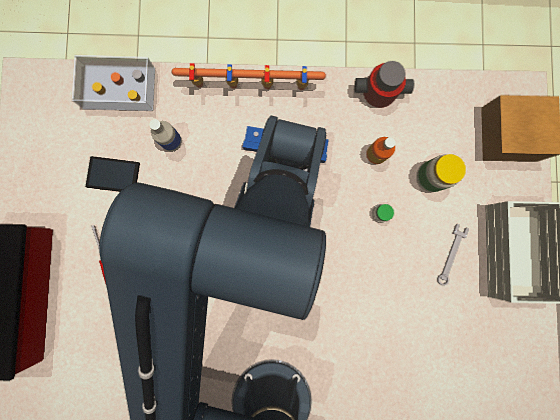

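The skirt is seated on the panel, the unit lies along the bar and the bystanders are in place. One quick numeric check, then I hand in.

```bash
python3 -c "
from h import *
m=camera_model('wrist')
P=onz(m,[(170,88),(459,211)],50);S=onz(m,[(47,26),(497,214)],30)
for e,n in((P,'unit far edge'),(S,'stop near edge')): v=e[0]-e[1];print(n,e.mean(0).round(1),'yaw',np.arctan2(-v[0],v[1]).round(3))
n=np.array([.989,-.147,0]);print('gap',(S.mean(0)-P.mean(0))@n)
print(arm.hand_in())"
```

```text
unit far edge [677.6 -36.9  50. ] yaw -0.151
stop near edge [682.5 -21.6  30. ] yaw -0.142
gap 2.620629219368029
the job is handed in; nothing more can be done
None
```

I pushed the unit square against the stop with the open fingers. I then gripped the knob by its bar, turned it to the spindle's flat (tool yaw 0.245, flat measured at about 0.24) and pressed it in. The job was handed in at about 15.7 s with the gripper still pressing the knob.

- **Knob:** the spring force rose from 5 to 9 N. The tool then stopped hard at TCP z 71.9 mm, against 71.9 mm expected for flush. It was holding with about 22 N at hand-in.
- **Unit:** the last picture puts its far edge parallel to the bar within 0.01 rad. The measured gap was 2.6 mm, where the earlier wrist pictures, taken after the push, put it about on the bar. That fits the 2 mm calibration and is within the 8 mm allowed.
- **Bystanders:** the five in clear view in the last top picture show no movement. The arm hid most of the driver and part of the tablet, and I never touched either.
- **Not checked:** spindle travel was judged only from the force and height readings, not seen directly. No check failed.

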